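# Bushing line-up check with an alignment bar

## Task

Check that the two bronze bushings of the bracket line up: take the 15 mm alignment bar, the middle one of the three thicknesses, from the rack by its black handle and thread it, without forcing, through one bushing and on through the other, until its full thickness fills both bushings and its slim tip stands right out of the far side. Finish while still holding the bar there by its handle, steady and not pressing hard on the bushings, so that I can feel round it with a feeler gauge; leave the other two bars in the rack and everything else where it is.

Things in the scene. Friction and masses are not known exactly. Their poses are not given: they have to be found in the camera images.
- bracket: blue-grey cast bracket bolted on an aluminium plate 180 x 150 x 18 mm; fixed. Origin: centre of the plate's underside. Two bosses (44 mm diameter, tops 97 mm above the table, free above) in line along its x axis, each with a bronze bushing of 18 mm bore: A at x = -42 to -20 mm, B at x = +20 to +42 mm, open gap between. Bore axis: level, along x, 75 mm above the table
- bore_mid (a point): point on the bore axis midway between the bushings, 75 mm above the table; axes as the bracket's. The bar may enter at either end; the end of bushing A faces the middle of the table and is the easier to reach
- bore_a (a point): centre of the outer mouth of bushing A (bracket x = -42 mm); a bar that enters here travels along the bracket's +x
- bore_b (a point): centre of the outer mouth of bushing B (bracket x = +42 mm)
- rack: wooden rack, fixed, base 165 x 184 x 10 mm on the table; origin: centre of its underside; its x axis points to the bars' noses. Three places 60 mm apart along y; the bars lie level, axes 52 mm above the table, handles overhanging towards the robot, and lift straight up. Which bar lies in which place changes
- bar_15: 15 mm (middle) alignment bar, 0.24 kg. Origin on its axis in the handle; x points to the nose. Black hexagonal handle, 22 mm across flats, x = -33 to +27 mm, two flats upright: grip from above across 22 mm, behind x = +5 mm (rack notch at x = 15 to 27 mm). Steel shank 15 mm diameter to x = 145 mm, taper to 153 mm, 8 mm pilot tip to 165 mm
- nose_15 (a point): end of the tip of the 15 mm bar, on its axis (bar x = 165 mm)
- bar_10: the thin bar: as bar_15 with the same handle, length and tip, but a shank of 10 mm diameter, 0.16 kg; stays in the rack
- bar_20: the thick bar: as bar_15 with the same handle, length and tip, but a shank of 20 mm diameter, 0.34 kg, which does not enter the bushings; stays in the rack
- durometer: round dial durometer lying on its back, 98 x 59 x 25 mm, loose bystander; origin: centre of its underside
- alcohol_bottle: white bottle with red cap, 52 mm diameter, 128 mm high, loose bystander; origin: centre of its underside
- thickness_gauge: dark hand-held thickness gauge lying flat, 127 x 68 x 29 mm, loose bystander; origin: centre of its underside

How it is judged:
On the way:
1. the tip of the 15 mm bar has passed into or through the first bushing and not yet through the second (x of nose_15 in the frame of bore_mid between -0.034 and 0.034 m and y of nose_15 in the frame of bore_mid between -0.008 and 0.008 m and z of nose_15 in the frame of bore_mid between -0.008 and 0.008 m), for 0.1 s.
At the end, for the whole second after the job is handed in: The 15 mm bar spans both bushings, tip 14 mm or more out of the far one, within 6 mm of the bore axis and 0.06 rad of its line, held in the fingers (over 3 N), still (under 20 mm/s), bearing on the bracket with under 15 N; the other two bars within 15 mm of their places in the rack (((x of nose_15 in the frame of bore_mid above 0.056 m and x of bar_15 in the frame of bore_mid below -0.06 m) or (x of nose_15 in the frame of bore_mid below -0.056 m and x of bar_15 in the frame of bore_mid above 0.06 m)) and y of nose_15 in the frame of bore_mid between -0.006 and 0.006 m and z of nose_15 in the frame of bore_mid between -0.006 and 0.006 m and angle between the x axis of bar_15 and the x axis of bore_mid, either way round below 0.06 rad and contact force between the fingers and bar_15 above 3 N and contact force between bar_15 and bracket below 15 N and linear speed of bar_15 below 0.02 m/s and distance of each of bar_10, bar_20 from where it was at the start of the episode below 0.015 m); the arm keeps its last pose, push and grip.
It fails at once if the thin or thick bar is taken out of its place (distance of any of bar_10, bar_20 from where it was at the start of the episode above 0.03 m).
It fails at once if the bar is forced against the bracket (over 60 N) (contact force between bar_15 and bracket above 60 N).
It fails at once if a bystander is pushed away (distance of any of durometer, alcohol_bottle, thickness_gauge from where it was at the start of the episode above 0.03 m).
It also fails if it takes over 50 s, if anything falls off the work surface, if the arm or the gripper's body presses on something with over 40 N, if the wrist force passes 120 N, or if a joint passes its speed limit or range.

## Robot

A 6-joint arm with a two-finger parallel gripper is mounted at the origin on a cart in front of the work surface, level with it; the furniture and walls round the work are solid. World frame = base frame: x ahead of the robot, y to its left, z up, the work surface at z = 0. Lengths are in m, angles in rad, forces in N, time in s.
With the tool pointing down it reaches from about 0.325 to 0.775 m from the base axis. Payload 5.5 kg.
Tool frame: the origin (TCP) lies on the centre line of the jaws, within the pads' length; the fingertips stand ahead of it and the grasp point (between the pads) lies 3 mm ahead of it (tip_reach is the z of the fingertips in the tool frame, in m); z points along the fingers, y is the line along which they close (so a half turn about z gives the same grasp; the last joint's range is limited). The gripper opens to 88 mm and grips with 3 to 60 N. Pads are 20 mm wide; open, the fingers measure 115 mm over their backs; the gripper's body (75 mm by 178 mm) begins 61 mm behind the grasp point.
Start: joints at [-1.341, 0.091, 1.231, -0, 1.82, -0.057], TCP at [0.17, -0.576, 0.245] pointing down, gripper open.
Joint ranges: [-2.87, 2.87], [-0.86, 2.18], [0.17, 2.46], [-1.51, 4.65], [0.06, 2.69], [-2.65, 2.65]. Speed limits (rad/s): [2.57, 2.57, 3.01, 3.14, 3.14, 3.14].

## Interface

Orientations are given as a rotation vector (axis times angle).
In Python, from station import observe, read_camera, sign_off, find_in, silhouettes, landmark_of, tip_reach gives the robot as it stands. The module is installed in compiled form; this text tells all that it offers.
- The arm moves only by the tool jog_arm, never from a script. Its argument "deltas" is a list of rows, each an object with "turn": the turn, a rotation vector about the world's x, y, z in degrees, a list of three; "translation": the shift along the world's x, y, z in mm, a list of three; "hand": the opening, from 0 (shut) to 1 (fully open). In form: [{"turn": [rx, ry, rz], "translation": [x, y, z], "hand": hand}, ...]. A call has 1 to 5 rows; each row is the pose to reach, as a shift and turn from the pose commanded when the call began; what a row does not reach only later rows make up. A row lasts 1/10 s, in which the tool goes at most 50 mm and 8.59 degrees, less where a joint would pass 70% of its speed; a pose out of reach is approached as far as the arm can. A call with a gripper value outside its range is refused whole. The fingers move at their own pace and stop on an object; "newtons" is the grip in N (left out, the last holds). Time passes only in rows, so rows that repeat a pose let the fingers close. It gives the time, the measured TCP pose, the force, the opening and the grip force at its end, in the units of the state.
- observe(): the state, without advancing time (a new reading comes with each control period).
- read_camera(name): name is "scene" or "top"; returns a dict with "pixels" (400x640x3 uint8, blue, green, red), "mtx" (3x3 intrinsics, pixels), "extrinsics" (4x4, takes a point from world to camera coordinates). Camera axes: x right, y down, z forward; pixel columns grow to the right and rows downward; lengths in m; the calibration is good to about 2 mm. A picture is of the moment at which its call begins. There is no depth.
- sign_off(): hands the job in; it is judged then, once.
Trained networks look in the newest picture that a camera, given by its name, has taken for a name from the list of things; names that differ only in an ending like _2 or _b are one class to them, and where a whole thing is asked for, a point or a joint stands for the part that bears it (a point fixed in the world has none). Each returns a list of dicts, best first, with "confidence" (0 to 1); they miss things now and then, are a little off and sometimes report something else, mostly with a low value. They report only what shows in the picture. A call takes as long as a camera call.
- find_in(camera, query): "position" ([column, row] in pixels, amid what is visible of it).
- silhouettes(camera, query): "pixels" (400x640 bool, what is visible of it) and "position" ([column, row] in pixels, amid what is visible of it).
- landmark_of(camera, query): "position" ([column, row] in pixels: a listed point, or the origin of a listed thing).
The state is a dict: "time": time; "joints": joint angles; "dq": joint speeds; "joint_efforts": joint torques, N m; "tool_pos": TCP position; "tool_rot": TCP orientation; "ft_force": force on the tool from outside, world axes, zero at the start; "ft_torque": the same for the moment, N m; "width": finger opening in m; "grasp_force": force on a finger pad.
Only numpy, scipy, OpenCV 4.12 (cv2) and the standard library are available. Lean on these libraries where they do the work, as an engineer would, in place of code of your own. Each camera call takes 0.05 s, during which the arm holds its last target. There are 200 camera calls.

## Working session

There is one attempt and no reset: what is moved stays moved. The work goes in short steps, Python scripts to look and compute and a tool call to move; the robot and the scene stay as the last step left them, time stands still between calls to the robot, and variables do not carry over. Pictures are saved under pics/ and viewed, at most 10 in all, crops included, and the job is handed in when it is done.

Besides the shell and the picture viewer there is one more tool, called as name(argument=value, ...) on one line, values as JSON. jog_arm: Moves the arm, as the interface text tells. Its arguments: {"type":"object","properties":{"deltas":{"type":"array"},"newtons":{"type":"number"}},"required":["deltas"]}

```bash
mkdir -p pics; cat > h.py <<'E'
import numpy as np, cv2
from station import *
def ray(c,p):
    K=np.array(c["mtx"]);T=np.array(c["extrinsics"]);R=T[:3,:3];o=-R.T@T[:3,3]
    d=R.T@np.linalg.solve(K,[p[0],p[1],1.]);return o,d
def atz(c,p,z):
    o,d=ray(c,p);return o+d*(z-o[2])/d[2]
def tri(cs,ps):
    A=np.zeros((3,3));b=np.zeros(3)
    L=[ray(c,p) for c,p in zip(cs,ps)]
    for o,d in L:
        d=d/np.linalg.norm(d);M=np.eye(3)-np.outer(d,d);A+=M;b+=M@o
    X=np.linalg.solve(A,b)
    return X,[np.linalg.norm(np.cross(X-o,d/np.linalg.norm(d))) for o,d in L]
def proj(c,X):
    T=np.array(c["extrinsics"]);q=np.array(c["mtx"])@(T[:3,:3]@X+T[:3,3]);return q[:2]/q[2]
E
python3 - <<'E'
from h import *
np.set_printoptions(precision=4,suppress=True)
print(observe(),tip_reach)
cs={n:read_camera(n) for n in("scene","top")}
for n,c in cs.items():
    cv2.imwrite(f"pics/{n}0.png",c["pixels"]); print(n,ray(c,(320,200)))
Z=dict(bore_mid=.075,bore_a=.075,bore_b=.075,nose_15=.052,bar_15=.052,bar_10=.052,bar_20=.052,rack=0,bracket=0,durometer=0,alcohol_bottle=0,thickness_gauge=0)
for q,z in Z.items():
    P=[]
    for n,c in cs.items():
        r=landmark_of(n,q)
        for k in r[:3]: print(q,n,np.round(k["position"],1),round(k["confidence"],2),atz(c,k["position"],z))
        P.append(r[0]["position"] if r else None)
    if None not in [None if p is None else 1 for p in P]: print("   tri",*tri(list(cs.values()),P))
E
```

```text
{'time': 0.0, 'joints': array([-1.3407,  0.0918,  1.2319, -0.    ,  1.8198, -0.0567]), 'dq': array([ 0.0002, -0.0008,  0.001 , -0.0013,  0.0006,  0.0002]), 'joint_efforts': array([  0.0021, -44.6451, -40.6443,   0.0699,   0.0293,  -0.0001]), 'tool_pos': array([ 0.1696, -0.5752,  0.2435]), 'tool_rot': array([-3.1074, -0.4486,  0.0003]), 'ft_force': array([-0.7731,  0.25  ,  0.3569]), 'ft_torque': array([ 0.0358, -0.0627,  0.0054]), 'grasp_force': 0.0, 'width': 0.08759655530020224} 0.022
scene (array([0.2705, 0.5011, 0.773 ]), array([ 0.3002, -0.6386, -0.7086]))
top (array([ 0.3463, -0.102 ,  1.2437]), array([ 0.1688, -0.0101, -0.9858]))
bore_mid scene [346.9 180.4] 0.6 [ 0.5324 -0.2312  0.075 ]
bore_mid top [358.8 206.5] 0.92 [ 0.5259 -0.2392  0.075 ]
   tri [ 0.531  -0.2392  0.0678] [np.float64(0.004063798937736147), np.float64(0.004063798937735953)]
bore_a scene [336.4 182.3] 0.92 [ 0.5555 -0.2109  0.075 ]
bore_a scene [355. 172.] 0.69 [ 0.5255 -0.2747  0.075 ]
bore_a top [345.8 203.3] 0.95 [ 0.5361 -0.1974  0.075 ]
bore_a top [369.8 205.9] 0.82 [ 0.528  -0.2747  0.075 ]
   tri [ 0.
[... 2031 characters left out ...]
.88 [0.5414 0.2127 0.    ]
   tri [0.5435 0.2106 0.0147] [np.float64(0.004535346939212908), np.float64(0.004535346939212844)]
bracket scene [349. 198.] 0.86 [ 0.5248 -0.2411 -0.    ]
bracket top [344.1 201.7] 0.19 [ 0.5538 -0.1977  0.    ]
   tri [ 0.5284 -0.1972  0.0451] [np.float64(0.017979097268409436), np.float64(0.017979097268409416)]
durometer top [292.6 163.2] 0.68 [ 0.6898 -0.0182  0.    ]
alcohol_bottle scene [346.9 148.9] 0.79 [ 0.6226 -0.4573  0.    ]
alcohol_bottle top [419.6 184.6] 0.68 [ 0.6153 -0.4596  0.    ]
   tri [ 0.6193 -0.4592 -0.0013] [np.float64(0.003798499511030508), np.float64(0.0037984995110303577)]
thickness_gauge scene [395.9 154.6] 0.77 [ 0.4632 -0.5022  0.    ]
```

```bash
python3 - <<'E'
from h import *
a=cv2.imread("pics/scene0.png");b=cv2.imread("pics/top0.png")
r=lambda i,x,y,w,h,W,H:cv2.resize(i[y:y+h,x:x+w],(W,H),interpolation=cv2.INTER_CUBIC)
# crops: rack/bracket in both cameras
v=np.vstack([np.hstack([r(a,200,240,133,100,400,300),r(a,300,130,133,100,400,300)]),np.hstack([r(b,190,150,100,75,400,300),r(b,320,165,100,75,400,300)])])
cv2.imwrite("pics/crops.png",v)
E
```

```text
(no output)
```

View pics/scene0.png

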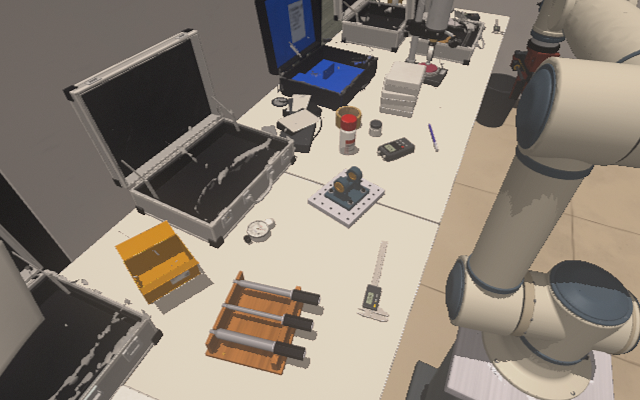

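View pics/crops.png

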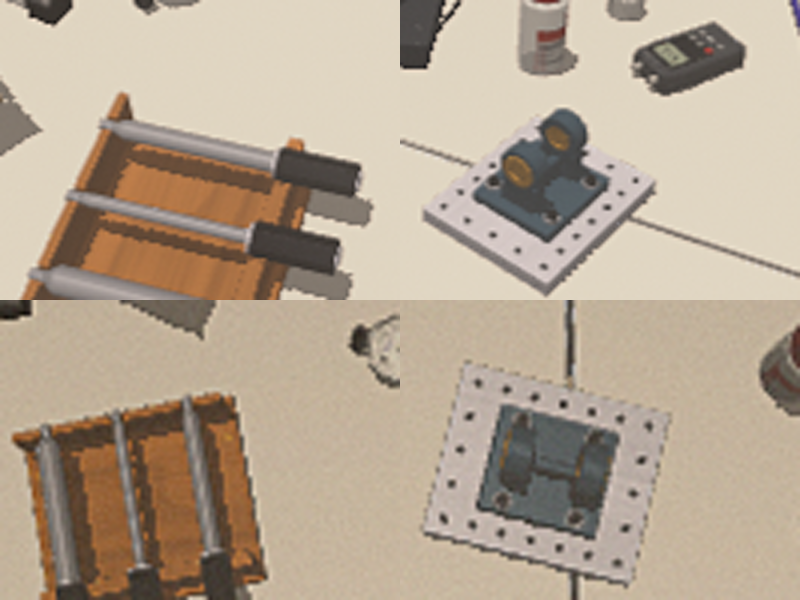

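The scene picture shows three bars in the rack at about (275,290), (270,318) and (255,343). The middle one is thin and the nearest one thickest, so the 15 mm bar should be the far one, with its handle at (302,297). The bracket is at (347,190), with mouth A facing the rack. I'll confirm the thicknesses and refine both poses.

```bash
cat >> h.py <<'E'
def Rz(a): return np.array([[np.cos(a),-np.sin(a),0],[np.sin(a),np.cos(a),0],[0,0,1]])
def hullmask(c,X):
    m=np.zeros((1600,2560),np.uint8)
    p=np.array([proj(c,x) for x in X])*4+1.5
    cv2.fillConvexPoly(m,cv2.convexHull(np.round(p).astype(np.int32)),255)
    return cv2.resize(m,(640,400),interpolation=cv2.INTER_AREA)/255.
E
python3 - <<'E'
from h import *
from scipy.optimize import minimize
np.set_printoptions(precision=4,suppress=True)
cs={n:read_camera(n) for n in("scene","top")}
for n,c in cs.items():
    for k in silhouettes(n,"bar_15"):
        ys,xs=np.nonzero(k["pixels"])
        W=np.array([atz(c,p,.052)[:2] for p in zip(xs,ys)])
        m=W.mean(0);u=np.linalg.svd(W-m)[2] if len(W)<3 else np.linalg.eigh(np.cov(W.T))[1][:,1]
        u=u*np.sign(u[0]);t=(W-m)@u;s=(W-m)@[-u[1],u[0]]
        w=[round(1000*np.ptp(s[(t>a)&(t<a+.02)]),1) if ((t>a)&(t<a+.02)).sum()>2 else None for a in np.arange(-.1,.1,.02)]
        print(n,round(k["confidence"],2),len(xs),"ends",m+u*t.min(),m+u*t.max(),"yaw",np.degrees(np.arctan2(u[1],u[0])),w)
pl=[[x,y,z] for x in(-.09,.09) for y in(-.075,.075) for z in(0,.018)]
th=np.linspace(0,2*np.pi,40)
bs=[[[x,.022*np.cos(t),.075+.022*np.sin(t)] for x in e for t in th] for e in((-.042,-.02),(.02,.042))]
S={n:silhouettes(n,"bracket") for n in cs}
for n in S: print(n,[(round(k["confidence"],2),k["pixels"].sum()) for k in S[n]])
def cost(v,names):
    R=Rz(v[2]);f=0
    for n in names:
        T=lambda P:[R@np.array(p)+[v[0],v[1],0] for p in P]
        m=np.maximum.reduce([hullmask(cs[n],T(P)) for P in (pl,*bs)])
        f+=np.abs(m-S[n][0]["pixels"]).mean()*1e3
    return f
for names in(["scene"],["top"],["scene","top"]):
    r=minimize(cost,[.53,-.237,np.radians(-103.7)],args=(names,),method="Nelder-Mead",options=dict(initial_simplex=[[.53,-.237,-1.81],[.54,-.237,-1.81],[.53,-.227,-1.81],[.53,-.237,-1.76]],xatol=1e-4,fatol=1e-4))
    print(names,r.x,np.degrees(r.x[2]),r.fun)
E
```

```text
scene 0.97 667 ends [0.4468 0.1275] [0.6385 0.1677] yaw 11.841192362403387 [np.float64(9.8), np.float64(25.2), np.float64(26.9), np.float64(26.3), np.float64(17.4), np.float64(17.4), np.float64(15.7), np.float64(16.5), np.float64(16.8), np.float64(14.2)]
scene 0.74 1168 ends [0.4175 0.2436] [0.6158 0.2862] yaw 12.132056646675931 [np.float64(28.1), np.float64(27.8), np.float64(27.8), np.float64(26.0), np.float64(21.9), np.float64(22.8), np.float64(23.0), np.float64(23.2), np.float64(23.2), np.float64(21.4)]
scene 0.58 710 ends [0.4314 0.1857] [0.6252 0.2263] yaw 11.836568451145007 [None, np.float64(27.8), np.float64(28.4), np.float64(27.9), np.float64(26.8), np.float64(11.8), np.float64(11.3), np.float64(11.8), np.float64(10.8), np.float64(10.4)]
top 0.82 402 ends [0.4186 0.2424] [0.6124 0.2841] yaw 12.117080721197334 [np.float64(22.8), np.float64(24.0), np.float64(24.6), np.float64(27.2), np.float64(23.0), np.float64(20.9), np.float64(21.0), np.float64(21.2), np.float64(20.6), np.float64(20.1)]
top 0.61 170 ends [0.4339 0.1847] [0.6164 0.2227] yaw 11.760021091301281 [None, None, np.float64(20.2), np.float64(23.0), np.float64(21.9), np.float64(13.4), np.float64(2.7), None, None, np.float64(3.8)]
top 0.59 288 ends [0.4461 0.1258] [0.6274 0.1645] yaw 12.067113242784616 [np.float64(6.4), np.float64(22.4), np.float64(21.9), np.float64(22.0), np.float64(14.0), np.float64(14.5), np.float64(14.7), np.float64(15.1), np.float64(14.6), np.float64(13.1)]
scene [(0.58, np.int64(2524))]
top [(0.66, np.int64(2368))]
['scene'] [ 0.5328 -0.2361 -1.8204] -104.29866040068207 0.5104319852941177
['top'] [ 0.5315 -0.2378 -1.8088] -103.63887908869171 0.22519914215686274
['scene', 'top'] [ 0.5325 -0.2372 -1.8208] -104.3227529136859 0.7606924019607844
```

jog_arm(deltas=[{"turn": [0,0,8],"translation": [14,34,0],"hand": 0.5},{"turn": [0,0,16],"translation": [28,67,0],"hand": 0.5},{"turn": [0,0,24],"translation": [42,101,0],"hand": 0.5},{"turn": [0,0,32],"translation": [56,135,0],"hand": 0.5},{"turn": [0,0,40],"translation": [70,168,0],"hand": 0.5}])

```text
time: 2.1
tool_pos: [0.2401, -0.4061, 0.2447]
tool_rot: [2.764, 1.493, 0.0]
ft_force: [0.2, 0.3, -0.4]
width: 0.0514
grasp_force: 0.0
```

jog_arm(deltas=[{"turn": [0,0,8],"translation": [14,34,0],"hand": 0.5},{"turn": [0,0,16],"translation": [28,67,0],"hand": 0.5},{"turn": [0,0,24],"translation": [42,101,0],"hand": 0.5},{"turn": [0,0,32],"translation": [56,135,0],"hand": 0.5},{"turn": [0,0,40],"translation": [70,168,0],"hand": 0.5}])

```text
time: 2.6
tool_pos: [0.31, -0.2381, 0.2449]
tool_rot: [2.086, 2.348, 0.0]
ft_force: [1.1, -0.5, -0.2]
width: 0.0441
grasp_force: 0.0
```

jog_arm(deltas=[{"turn": [0,0,8],"translation": [14,34,0],"hand": 0.5},{"turn": [0,0,16],"translation": [28,67,0],"hand": 0.5},{"turn": [0,0,24],"translation": [42,101,0],"hand": 0.5},{"turn": [0,0,32],"translation": [56,135,0],"hand": 0.5},{"turn": [0,0,40],"translation": [70,168,0],"hand": 0.5}])

```text
time: 3.1
tool_pos: [0.38, -0.07, 0.245]
tool_rot: [1.157, 2.92, 0.0]
ft_force: [0.6, -0.4, -0.3]
width: 0.0442
grasp_force: 0.0
```

jog_arm(deltas=[{"turn": [0,0,8],"translation": [14,34,0],"hand": 0.5},{"turn": [0,0,16],"translation": [28,67,0],"hand": 0.5},{"turn": [0,0,24],"translation": [42,101,-10],"hand": 0.5},{"turn": [0,0,32],"translation": [56,135,-20],"hand": 0.5},{"turn": [0,0,40],"translation": [70,168,-30],"hand": 0.5}])

```text
time: 3.6
tool_pos: [0.4501, 0.0982, 0.2146]
tool_rot: [0.088, 3.139, 0.0]
ft_force: [0.2, -0.1, 0.3]
width: 0.0436
grasp_force: 0.0
```

jog_arm(deltas=[{"turn": [0,0,8],"translation": [10,17,0],"hand": 0.5},{"turn": [0,0,15.4],"translation": [21,34,-40],"hand": 0.5},{"turn": [0,0,15.4],"translation": [21,34,-80],"hand": 0.5},{"turn": [0,0,15.4],"translation": [21,34,-110],"hand": 0.5},{"turn": [0,0,15.4],"translation": [21,34,-110],"hand": 0.5}])

```text
time: 4.1
tool_pos: [0.468, 0.1301, 0.0996]
tool_rot: [0.324, -3.116, 0.001]
ft_force: [-0.6, -1.1, 0.0]
width: 0.0441
grasp_force: 0.0
```

```bash
python3 - <<'E'
from h import *
a=read_camera("scene")["pixels"];b=read_camera("top")["pixels"]
r=lambda i,x,y,w,h,W,H:cv2.resize(i[y:y+h,x:x+w],(W,H),interpolation=cv2.INTER_CUBIC)
cv2.imwrite("pics/p1.png",np.hstack([r(a,200,200,133,200,400,600),r(b,170,110,133,200,400,600)]))
E
```

```text
(no output)
```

View pics/p1.png

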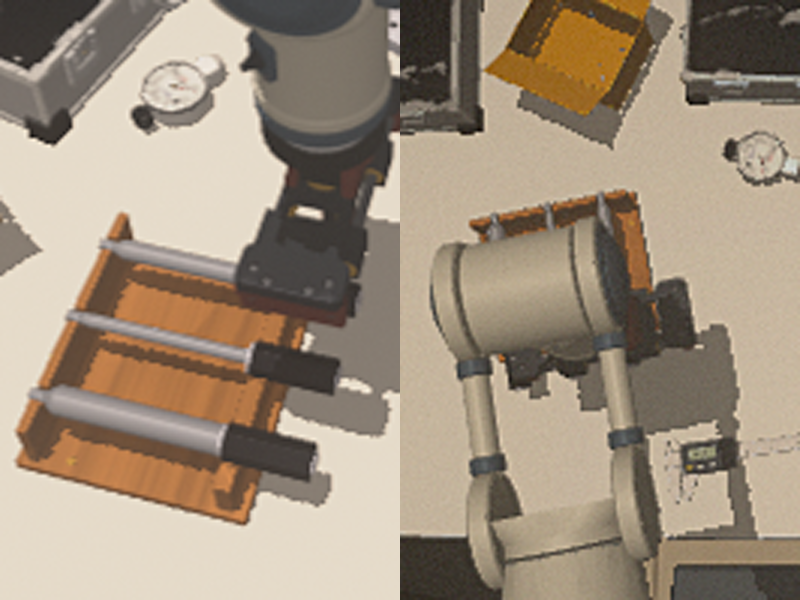

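The gripper stands over the far bar's handle, shown at about (295,285) in the left crop, so I'm descending.

jog_arm(deltas=[{"turn": [0,0,0],"translation": [0,0,-20],"hand": 0.5},{"turn": [0,0,0],"translation": [0,0,-40],"hand": 0.5},{"turn": [0,0,0],"translation": [0,0,-49],"hand": 0.5},{"turn": [0,0,0],"translation": [0,0,-49],"hand": 0.5}])

```text
time: 4.6
tool_pos: [0.471, 0.1304, 0.0563]
tool_rot: [-0.323, 3.124, 0.0]
ft_force: [-0.8, 0.1, 0.5]
width: 0.0438
grasp_force: 0.0
```

jog_arm(deltas=[{"turn": [0,0,0],"translation": [0,0,0],"hand": 0},{"turn": [0,0,0],"translation": [0,0,0],"hand": 0},{"turn": [0,0,0],"translation": [0,0,0],"hand": 0},{"turn": [0,0,0],"translation": [0,0,0],"hand": 0},{"turn": [0,0,0],"translation": [0,0,0],"hand": 0}], newtons=45)

```text
time: 5.1
tool_pos: [0.4711, 0.132, 0.0571]
tool_rot: [-0.325, 3.123, 0.005]
ft_force: [-1.7, 5.2, 3.8]
width: 0.0219
grasp_force: 45.0
```

jog_arm(deltas=[{"turn": [0,0,0],"translation": [0,0,0],"hand": 0},{"turn": [0,0,0],"translation": [0,0,15],"hand": 0},{"turn": [0,0,0],"translation": [0,0,40],"hand": 0},{"turn": [0,0,0],"translation": [0,0,75],"hand": 0},{"turn": [0,0,0],"translation": [0,0,110],"hand": 0}])

```text
time: 5.6
tool_pos: [0.4702, 0.1301, 0.1672]
tool_rot: [0.323, -3.124, 0.001]
ft_force: [0.9, 0.9, -1.4]
width: 0.0213
grasp_force: 45.0
```

jog_arm(deltas=[{"turn": [0,0,-7.7],"translation": [8,-8,0],"hand": 0},{"turn": [0,0,-15.5],"translation": [17,-17,0],"hand": 0},{"turn": [0,0,-23.2],"translation": [25,-25,0],"hand": 0},{"turn": [0,0,-31],"translation": [33,-34,0],"hand": 0},{"turn": [0,0,-38.7],"translation": [41,-42,0],"hand": 0}])

```text
time: 6.1
tool_pos: [0.5119, 0.0878, 0.1665]
tool_rot: [0.739, 3.053, -0.001]
ft_force: [0.3, -0.7, -1.2]
width: 0.0215
grasp_force: 44.9
```

jog_arm(deltas=[{"turn": [0,0,-7.7],"translation": [8,-8,0],"hand": 0},{"turn": [0,0,-15.5],"translation": [17,-17,0],"hand": 0},{"turn": [0,0,-23.2],"translation": [25,-25,0],"hand": 0},{"turn": [0,0,-31],"translation": [33,-34,0],"hand": 0},{"turn": [0,0,-38.7],"translation": [41,-42,0],"hand": 0}])

```text
time: 6.6
tool_pos: [0.553, 0.0458, 0.1664]
tool_rot: [1.709, 2.636, -0.001]
ft_force: [0.1, 1.0, -1.4]
width: 0.0218
grasp_force: 44.9
```

jog_arm(deltas=[{"turn": [0,0,-7.7],"translation": [8,-8,-15],"hand": 0},{"turn": [0,0,-15.5],"translation": [17,-17,-30],"hand": 0},{"turn": [0,0,-23.2],"translation": [25,-25,-45],"hand": 0},{"turn": [0,0,-31],"translation": [33,-34,-60],"hand": 0},{"turn": [0,0,-38.7],"translation": [41,-42,-75],"hand": 0}])

```text
time: 7.1
tool_pos: [0.5941, 0.0038, 0.0908]
tool_rot: [2.486, 1.921, -0.0]
ft_force: [0.1, 0.6, -2.5]
width: 0.0216
grasp_force: 44.9
```

jog_arm(deltas=[{"turn": [0,0,0],"translation": [0,0,-12],"hand": 0},{"turn": [0,0,0],"translation": [0,0,-12],"hand": 0},{"turn": [0,0,0],"translation": [0,0,-12],"hand": 0}])

```text
time: 7.4
tool_pos: [0.5935, 0.0048, 0.0791]
tool_rot: [-2.477, -1.932, 0.0]
ft_force: [0.2, 0.2, -2.3]
width: 0.0215
grasp_force: 45.0
```

```bash
python3 - <<'E'
from h import *
np.set_printoptions(precision=4,suppress=True)
o=observe();print(o["tool_pos"],o["tool_rot"],o["ft_force"],o["width"],o["joints"])
cs={n:read_camera(n) for n in("scene","top")}
P=[]
for n,c in cs.items():
    for q in("nose_15","bore_a","bore_mid"):
        for k in landmark_of(n,q)[:3]: print(q,n,k["position"],round(k["confidence"],2),atz(c,k["position"],.075))
    for k in silhouettes(n,"bar_15"):
        ys,xs=np.nonzero(k["pixels"]);W=np.array([atz(c,p,.075)[:2] for p in zip(xs,ys)])
        m=W.mean(0);u=np.linalg.eigh(np.cov(W.T))[1][:,1];u*=-np.sign(u[1]);t=(W-m)@u
        print(n,round(k["confidence"],2),len(xs),m+u*t.min(),m+u*t.max(),np.degrees(np.arctan2(u[1],u[0])))
r=lambda i,x,y,w,h,W,H:cv2.resize(i[y:y+h,x:x+w],(W,H),interpolation=cv2.INTER_CUBIC)
cv2.imwrite("pics/p2.png",np.hstack([r(cs["scene"]["pixels"],280,130,100,125,400,500),r(cs["top"]["pixels"],290,140,100,125,400,500)]))
E
```

```text
[0.5935 0.0048 0.0791] [-2.4772 -1.9317  0.0003] [ 0.2089  0.2086 -2.2972] 0.02148781093013884 [-0.0492  0.1047  1.5101  0.0001  1.5272  0.197 ]
nose_15 scene [331.4, 193.6] 0.78 [ 0.5493 -0.1636  0.075 ]
bore_a scene [355.2, 172.1] 0.84 [ 0.5248 -0.2746  0.075 ]
bore_a scene [335.8, 185.8] 0.6 [ 0.5512 -0.1971  0.075 ]
bore_mid scene [343.5, 181.6] 0.86 [ 0.5389 -0.2224  0.075 ]
scene 0.69 593 [0.6119 0.2347] [0.428  0.1955] -167.95256320673957
scene 0.58 1211 [0.6049 0.2925] [0.4139 0.253 ] -168.31382164041892
scene 0.48 201 [0.6028 0.0352] [ 0.5532 -0.1608] -104.20159049216956
nose_15 top [334.3, 197.0] 0.53 [ 0.5566 -0.1603  0.075 ]
bore_a top [369.4, 211.0] 0.9 [ 0.5114 -0.273   0.075 ]
bore_a top [342.4, 200.1] 0.7 [ 0.5465 -0.1865  0.075 ]
bore_mid top [354.5, 204.6] 0.58 [ 0.532  -0.2254  0.075 ]
bore_mid top [226.2, 199.4] 0.37 [0.5468 0.1903 0.075 ]
top 0.72 403 [0.6041 0.2758] [0.4171 0.2363] -168.06885463607136
top 0.58 215 [ 0.584  -0.0343] [ 0.5513 -0.1596] -104.64888768220786
top 0.55 234 [0.6144 0.2176] [0.4311 0.1783] -167.90988073231475
top 0.55 736 [ 0.4965 -0.4441] [ 0.431  -0.5443] -123.16349960729292
```

View pics/p2.png

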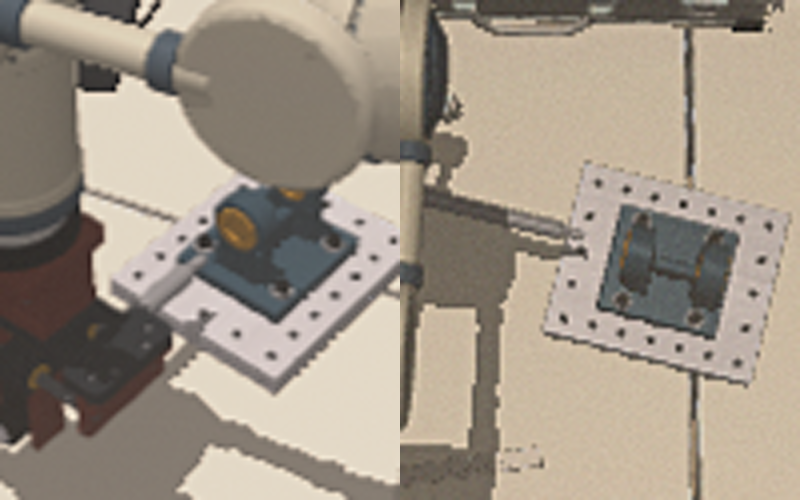

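The nose is in line with bore A to within about 2 mm: about (580,240) in the top-view crop and about (195,250) in the scene crop. I'm entering slowly and watching the force.

jog_arm(deltas=[{"turn": [0,0,0],"translation": [-2.5,-9.7,0],"hand": 0},{"turn": [0,0,0],"translation": [-4.9,-19.4,0],"hand": 0},{"turn": [0,0,0],"translation": [-7.4,-29.1,0],"hand": 0},{"turn": [0,0,0],"translation": [-9.8,-38.8,0],"hand": 0},{"turn": [0,0,0],"translation": [-11,-43.6,0],"hand": 0}])

```text
time: 8.4
tool_pos: [0.5824, -0.0406, 0.0786]
tool_rot: [2.481, 1.927, -0.0]
ft_force: [0.1, -0.3, -2.6]
width: 0.0217
grasp_force: 45.0
```

```bash
cat > look.py <<'E'
from h import *
import sys
np.set_printoptions(precision=4,suppress=True)
o=observe();print(o["tool_pos"],o["tool_rot"],o["ft_force"],o["ft_torque"],o["width"])
cs={n:read_camera(n) for n in("scene","top")}
r=lambda i,x,y,w,h,W,H:cv2.resize(i[y:y+h,x:x+w],(W,H),interpolation=cv2.INTER_CUBIC)
cv2.imwrite(sys.argv[1],np.hstack([r(cs["scene"]["pixels"],300,150,70,70,400,400),r(cs["top"]["pixels"],315,170,70,70,400,400)]))
for n,c in cs.items():
    for k in silhouettes(n,"bar_15"):
        ys,xs=np.nonzero(k["pixels"]);W=np.array([atz(c,p,.075)[:2] for p in zip(xs,ys)])
        m=W.mean(0)
        if m[1]>.1: continue
        u=np.linalg.eigh(np.cov(W.T))[1][:,1];u*=-np.sign(u[1]);t=(W-m)@u
        # lateral offset of the seen axis from bracket axis, at bracket x=-.042
        b=np.array([.5325,-.2372]);ax=np.array([-.245,-.9695]);nn=np.array([.9695,-.245])*-1
        print(n,round(k["confidence"],2),len(xs),m+u*t.min(),m+u*t.max(),np.degrees(np.arctan2(u[1],u[0])),"off",(m-b)@nn,"tip x",(m+u*t.max()-b)@ax)
E
python3 look.py pics/p3.png
```

```text
[ 0.5824 -0.0406  0.0786] [ 2.4812  1.9267 -0.0004] [ 0.0821 -0.3056 -2.6279] [ 0.0583 -0.0578 -0.0069] 0.021650932834031536
scene 0.69 185 [ 0.5909 -0.0102] [ 0.5431 -0.2003] -104.11722019075687 off -0.0011278333056009622 tip x -0.03836316585706722
scene 0.68 77 [ 0.6718 -0.4917] [ 0.6511 -0.5543] -108.34112384772357 off -0.19477738701558112 tip x 0.27838369256218337
top 0.58 160 [ 0.5686 -0.091 ] [ 0.5438 -0.1917] -103.81962527867168 off 0.000528168936400753 tip x -0.04690399611981671
```

View pics/p3.png

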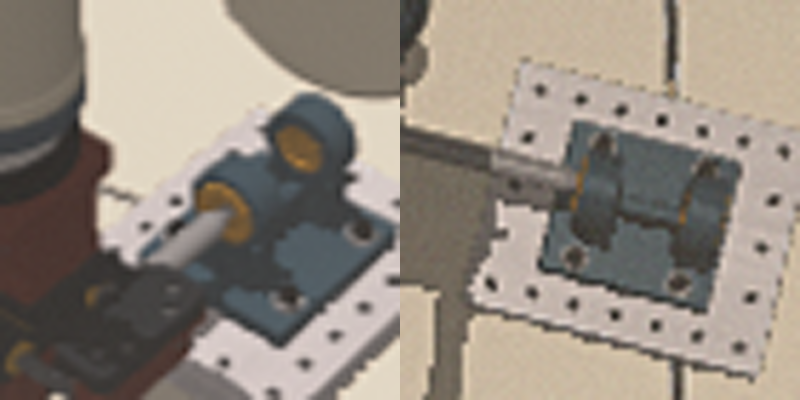

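The tip is inside bushing A, at (225,207) in the scene crop, with no contact force. I'm bringing the full shank in slowly.

jog_arm(deltas=[{"turn": [0,0,0],"translation": [-0.7,-2.9,0],"hand": 0},{"turn": [0,0,0],"translation": [-1.5,-5.8,0],"hand": 0},{"turn": [0,0,0],"translation": [-2.2,-8.7,0],"hand": 0},{"turn": [0,0,0],"translation": [-2.9,-11.6,0],"hand": 0},{"turn": [0,0,0],"translation": [-2.9,-11.6,0],"hand": 0}])

```text
time: 9.1
tool_pos: [0.5797, -0.0512, 0.0788]
tool_rot: [2.48, 1.928, -0.001]
ft_force: [-0.6, -0.8, -1.5]
width: 0.0217
grasp_force: 45.0
```

jog_arm(deltas=[{"turn": [0,0,0],"translation": [-0.7,-2.9,0],"hand": 0},{"turn": [0,0,0],"translation": [-1.5,-5.8,0],"hand": 0},{"turn": [0,0,0],"translation": [-2.2,-8.7,0],"hand": 0},{"turn": [0,0,0],"translation": [-2.9,-11.6,0],"hand": 0},{"turn": [0,0,0],"translation": [-2.9,-11.6,0],"hand": 0}])

```text
time: 9.6
tool_pos: [0.5768, -0.0629, 0.0787]
tool_rot: [2.48, 1.927, -0.001]
ft_force: [-0.6, -0.5, 0.2]
width: 0.0214
grasp_force: 45.0
```

The vertical force rose by about 2.5 N, so the bar rests low in the bore. I'll raise it a touch and go on.

jog_arm(deltas=[{"turn": [0,0,0],"translation": [0,0,0.8],"hand": 0},{"turn": [0,0,0],"translation": [0,0,0.8],"hand": 0},{"turn": [0,0,0],"translation": [0,0,0.8],"hand": 0}])

```text
time: 9.9
tool_pos: [0.5769, -0.0623, 0.0793]
tool_rot: [-2.48, -1.928, 0.0]
ft_force: [-0.3, 0.2, -1.3]
width: 0.0217
grasp_force: 45.0
```

jog_arm(deltas=[{"turn": [0,0,0],"translation": [-0.7,-2.9,0],"hand": 0},{"turn": [0,0,0],"translation": [-1.5,-5.8,0],"hand": 0},{"turn": [0,0,0],"translation": [-2.2,-8.7,0],"hand": 0},{"turn": [0,0,0],"translation": [-2.9,-11.6,0],"hand": 0},{"turn": [0,0,0],"translation": [-2.9,-11.6,0],"hand": 0}])

```text
time: 10.4
tool_pos: [0.5739, -0.0745, 0.0794]
tool_rot: [2.48, 1.928, -0.0]
ft_force: [-1.0, 0.1, -1.6]
width: 0.0216
grasp_force: 45.0
```

jog_arm(deltas=[{"turn": [0,0,0],"translation": [-0.9,-2.9,0.4],"hand": 0},{"turn": [0,0,0],"translation": [-1.7,-5.8,0.4],"hand": 0},{"turn": [0,0,0],"translation": [-2.4,-8.7,0.4],"hand": 0},{"turn": [0,0,0],"translation": [-3.2,-11.6,0.4],"hand": 0},{"turn": [0,0,0],"translation": [-3.2,-11.6,0.4],"hand": 0}])

```text
time: 10.9
tool_pos: [0.5707, -0.086, 0.0798]
tool_rot: [2.481, 1.928, -0.0]
ft_force: [-0.2, 0.4, -2.6]
width: 0.0213
grasp_force: 45.0
```

```bash
python3 look.py pics/p4.png
```

```text
[ 0.5707 -0.086   0.0798] [ 2.4805  1.9278 -0.0002] [-0.1957  0.4114 -2.6298] [ 0.1353 -0.1151 -0.0146] 0.02134497336522551
scene 0.5 107 [ 0.5799 -0.0551] [ 0.5358 -0.2478] -102.86947118208751 off -0.0019158217953123187 tip x 0.009463886392273066
top 0.7 110 [ 0.5549 -0.146 ] [ 0.5291 -0.2499] -103.89786187022602 off 0.0004331075660875493 tip x 0.013153520380033965
```

View pics/p4.png

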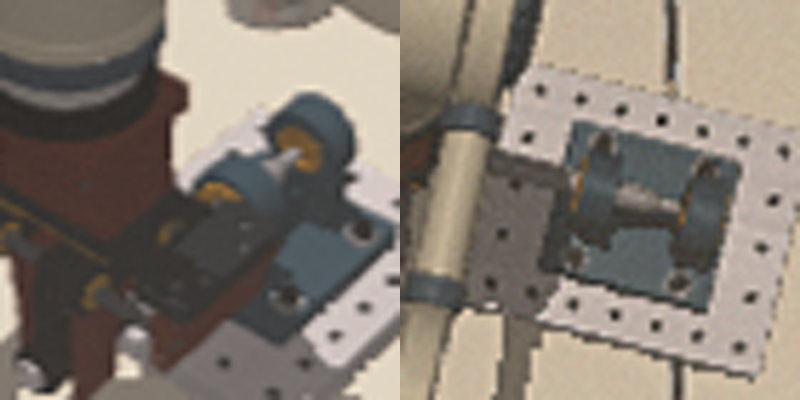

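The tip is centred at bushing B, (300,152) in the scene crop, with no contact. Continuing.

jog_arm(deltas=[{"turn": [0,0,0],"translation": [-0.7,-2.9,0],"hand": 0},{"turn": [0,0,0],"translation": [-1.5,-5.8,0],"hand": 0},{"turn": [0,0,0],"translation": [-2.2,-8.7,0],"hand": 0},{"turn": [0,0,0],"translation": [-2.9,-11.6,0],"hand": 0},{"turn": [0,0,0],"translation": [-3.7,-14.5,0],"hand": 0}])

```text
time: 11.6
tool_pos: [0.567, -0.1003, 0.0798]
tool_rot: [2.48, 1.928, -0.0]
ft_force: [0.1, 0.4, -2.4]
width: 0.0214
grasp_force: 45.0
```

jog_arm(deltas=[{"turn": [0,0,0],"translation": [-0.5,-1.9,0],"hand": 0},{"turn": [0,0,0],"translation": [-1,-3.8,0],"hand": 0},{"turn": [0,0,0],"translation": [-1.5,-5.8,0],"hand": 0},{"turn": [0,0,0],"translation": [-2,-7.8,0],"hand": 0},{"turn": [0,0,0],"translation": [-2.5,-9.7,0],"hand": 0}])

```text
time: 12.1
tool_pos: [0.5646, -0.1098, 0.0798]
tool_rot: [-2.48, -1.928, 0.0]
ft_force: [-0.5, 0.3, -2.2]
width: 0.0216
grasp_force: 45.0
```

jog_arm(deltas=[{"turn": [0,0,0],"translation": [-0.5,-1.9,0],"hand": 0},{"turn": [0,0,0],"translation": [-1,-3.8,0],"hand": 0},{"turn": [0,0,0],"translation": [-1.5,-5.8,0],"hand": 0},{"turn": [0,0,0],"translation": [-2,-7.8,0],"hand": 0},{"turn": [0,0,0],"translation": [-2.5,-9.7,0],"hand": 0}])

```text
time: 12.6
tool_pos: [0.5621, -0.1196, 0.0798]
tool_rot: [-2.48, -1.928, 0.0]
ft_force: [-0.3, 0.7, -2.6]
width: 0.0218
grasp_force: 45.0
```

jog_arm(deltas=[{"turn": [0,0,0],"translation": [-0.5,-1.9,0],"hand": 0},{"turn": [0,0,0],"translation": [-1,-3.8,0],"hand": 0},{"turn": [0,0,0],"translation": [-1.7,-6.8,0],"hand": 0},{"turn": [0,0,0],"translation": [-2.5,-9.7,0],"hand": 0},{"turn": [0,0,0],"translation": [-3.2,-12.6,0],"hand": 0}])

```text
time: 13.1
tool_pos: [0.5589, -0.1323, 0.0798]
tool_rot: [2.48, 1.928, -0.0]
ft_force: [0.4, 0.2, -2.1]
width: 0.0217
grasp_force: 45.0
```

jog_arm(deltas=[{"turn": [0,0,0],"translation": [0,0,0],"hand": 0},{"turn": [0,0,0],"translation": [0,0,0],"hand": 0},{"turn": [0,0,0],"translation": [0,0,0],"hand": 0}])

```text
time: 13.4
tool_pos: [0.559, -0.132, 0.0799]
tool_rot: [2.48, 1.928, 0.0]
ft_force: [1.0, 0.1, -2.3]
width: 0.0218
grasp_force: 45.0
```

```bash
python3 look.py pics/p5.png; python3 -c "
from h import *
for n in ('scene','top'):
    c=read_camera(n)
    for k in landmark_of(n,'nose_15'): 
        X=atz(c,k['position'],.075);print(n,k['position'],k['confidence'],X,(X[:2]-[.5325,-.2372])@[-.245,-.9695])"
```

```text
[ 0.559  -0.132   0.0799] [2.4801 1.9284 0.0001] [ 0.9544  0.0668 -2.3465] [ 0.0166 -0.0935  0.0261] 0.021822425515632876
scene 0.52 84 [ 0.56   -0.0982] [ 0.5682 -0.144 ] -79.84058270850517 off -0.0010292769050556515 tip x -0.0991508399827629
top 0.48 43 [ 0.5358 -0.2235] [ 0.5281 -0.2529] -104.67676416750122 off 0.00030755959243017897 tip x 0.01628616469149312
top [375.7, 211.5] 0.63 [ 0.50989692 -0.29325798  0.075     ] 0.059885964802292996
```

View pics/p5.png

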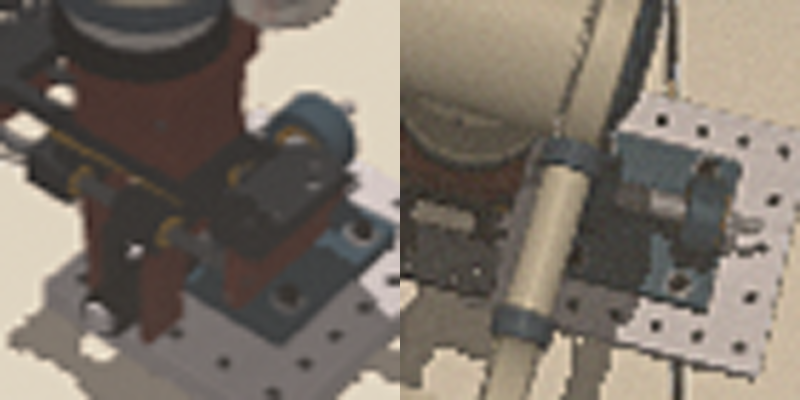

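The tip stands out of bushing B at about (755,225) in the crop, with nose x around 0.060–0.064 m. I'll push 4 mm more for margin, settle and hand in.

jog_arm(deltas=[{"turn": [0,0,0],"translation": [-0.5,-2,0],"hand": 0},{"turn": [0,0,0],"translation": [-1,-4,0],"hand": 0},{"turn": [0,0,0],"translation": [-1,-4,0],"hand": 0},{"turn": [0,0,0],"translation": [-1,-4,0],"hand": 0},{"turn": [0,0,0],"translation": [-1,-4,0],"hand": 0}])

```text
time: 14.3
tool_pos: [0.5579, -0.136, 0.0798]
tool_rot: [-2.48, -1.928, -0.0]
ft_force: [0.1, -0.0, -2.4]
width: 0.0215
grasp_force: 45.0
```

```bash
python3 -c "
from h import *
o=observe();print(o['tool_pos'],o['ft_force'],o['grasp_force'])
print(sign_off())"
```

```text
[ 0.55792123 -0.13603037  0.07982181] [ 0.07719516 -0.02182584 -2.44628401] 44.952494414756075
the job is handed in; nothing more can be done
None
```

I threaded the 15 mm bar through both bushings and handed the job in, still holding it by its handle: the tip is about 22–25 mm out of the far side by my estimate, and the wrist force showed only the bar's weight; sign-off returned no verdict.

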